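# Refit the hotplate's control knob and turn it to off

### The job

The control knob has come off the single hotplate and lies on the counter beside it. Put it back on the bare spindle: feel gently for the position in which the bore's flat meets the spindle's flat, and push it fully home until it snaps down on its rubber seal, without forcing it; the plate was left on, so only then turn the knob clockwise until its pointer stands at the off mark, and let go. Leave the other things lying around alone.

Things in the scene. Friction and masses are not known exactly. Their poses are not given: they have to be found in the camera images.
- dial: the loose black control knob, 60 g, standing on the counter skirt down. Origin: centre of its underside, z up its axis, x to the pointer. Round skirt 44 mm across, 25 mm high; on it a grip bar 14 mm wide (y -7 to +7 mm), z 25 to 45 mm, parallel-sided from x = -20 to +15 mm, then tapering to the pointer tip at x = +23; white line on the pointer half. Grip the bar across its 14 mm
- bore (a point): mouth of the bore in the knob's underside, on its axis, 1 mm above the knob's origin, axes as the knob's. The bore is round, 15 mm across, for its first 9.5 mm, its mouth flared to 20 mm over 2.5 mm; deeper it is D-shaped (to 22 mm), the flat 2.9 mm from the axis on the pointer (+x) side
- pointer (a point): point on the knob 22 mm from its axis in the pointer direction (+x of the knob), 25 mm above the knob's underside
- hotplate: single portable hotplate, fixed on the counter; grey case 170 x 280 mm, steel deck 55 mm above the counter. Origin: centre of its underside, z up, x across the short side, y along the long side. Dark cooking disc 148 mm across, 11 mm high, centred at y = +45 mm; bare spindle at x = 0, y = -95 mm. Power dots run anticlockwise round the spindle from the off mark
- spindle_foot (a point): on the spindle's axis, level with the top of the springy rubber seal (47 mm across, 1.5 mm above the deck) on which a fitted knob's underside rests; axes as the hotplate's: z up, x to the off mark. Three spring catches round the spindle (collar 9 mm high) resist the knob from 8 mm above the seal; 8 to 15 N pushes it past them, from 2.5 mm it snaps down. Knob on plate or spindle: 40 N at most
- spindle_tip (a point): top of the greased brass spindle, 22 mm above spindle_foot; 14 mm round, square-edged, flat 2.5 mm from the axis over its whole length. The flat faces the off mark when off; now it is turned 28 to 110 degrees anticlockwise from it, angle not measured. It turns stiffly (0.07 N m), staying put under light rubbing. With flats over about 15 degrees apart a knob stops with its underside 11.5 mm above the seal
- off_mark (a point): middle of the off mark, a raised black dash on the deck, 11 x 3 mm, 34 mm from the spindle's axis on its +x side, pointing at the spindle
- screwdriver: screwdriver lying on the counter, 182 x 26 x 25 mm, origin at the centre of its underside; leave it alone
- black_tape: roll of black tape lying flat, 55 mm across, 19 mm high, origin at the centre of its underside; leave it alone
- pliers: crimping pliers lying flat, 221 x 94 x 19 mm, origin at the centre of the underside; leave them alone
Mind the look-alikes: they are no part of the job. Leave any pink or yellow look-alike of the dial alone.

How it is judged:
By the outcome, as a careful person would: the job done as asked, in the order asked, and still so for the second after the job is handed in, with the robot touching nothing.
It also fails if it takes over 67 s, if anything falls off the work surface, if the arm or the gripper's body presses on something with over 40 N, if the wrist force passes 120 N, or if a joint passes its speed limit or range.

### The arm

A 6-joint arm with a two-finger parallel gripper is mounted at the origin on a cart in front of the work surface, level with it; the furniture and walls round the work are solid. World frame = base frame: x ahead of the robot, y to its left, z up, the work surface at z = 0. Lengths are in m, angles in rad, forces in N, time in s.
With the tool pointing down it reaches from about 0.375 to 0.9 m from the base axis. Payload 3.1 kg.
Tool frame: the origin (TCP) lies at the very end of the fingers, on their centre line; the grasp point (between the pads) lies 19 mm behind it (manip.pinch_z is the distance from the TCP to the grasp point, in m); z points along the fingers, y is the direction in which the jaws open and shut (so a half turn about z gives the same grasp; the last joint's range is limited). The gripper opens to 85 mm and grips with 20 to 120 N. Pads are 22 mm wide; open, the fingers measure 114 mm over their backs; the gripper's body (76 mm by 85 mm) begins 54 mm behind the grasp point. The pads swing forward as they close: fully open they stand 13 mm farther back than shut.
Start: joints at [1.161, 0.527, 1.433, -0, 1.181, -0.178], TCP at [0.144, 0.608, 0.201] pointing down, gripper open.
Joint ranges: [-3.08, 3.08], [-0.75, 2.2], [0.22, 2.44], [-1.43, 4.57], [0, 2.65], [-2.85, 2.85]. Speed limits (rad/s): [2.79, 2.79, 3.14, 3.14, 3.14, 3.14].

### API

Orientations are given as a unit quaternion [x, y, z, w].
In Python, from station import manip gives the robot as it stands.
- The arm moves only by the tool drive_tool, never from a script. Its argument "increments" is a list of rows, each a list of 7 numbers: the closure in counts, from 0 (fully open) to 255 (shut), then the shift along the tool's x, y, z in cm, then the turn, a rotation vector about the tool's x, y, z in rad. A call has 1 to 20 rows; each row is the pose to reach, as a shift and turn from the pose commanded when the call began, along the tool's axes at that moment; what a row does not reach only later rows make up. A row lasts 1/10 s, in which the tool goes at most 50 mm and 8.59 degrees, less where a joint would pass 70% of its speed; a pose out of reach is approached as far as the arm can. A call with a gripper value outside its range is refused whole. The fingers move at their own pace and stop on an object; "force" is the grip in N (left out, the last holds). Time passes only in rows, so rows that repeat a pose let the fingers close. It gives the time, the measured TCP pose, the force and the opening at its end, in the units of the state.
- manip.sense(): the state, without advancing time (a new reading comes with each control period).
- manip.snapshot(name): name is "scene" or "top" or "wrist"; returns the picture (400x640x3 uint8, red, green, blue); there is no depth.
- manip.camera_model(name): a dict with "mtx" (3x3 intrinsics, pixels), "k1" (the pictures are not rectified: a ray, as slopes to the right and down, at radius r is drawn at 1 + k1 r^2 times it, then the intrinsics apply), "cam_to_world" (4x4, takes a point from camera to world coordinates). Camera axes: x right, y down, z forward; pixel columns grow to the right and rows downward; lengths in m; the calibration is good to about 2 mm. A picture is of the moment at which its call begins: read the wrist's pose just before it. camera_model takes no time and is no camera call; for the wrist camera it gives the pose at the moment of the call.
- manip.sign_off(): hands the job in, once; it reports no verdict.
The state is a dict: "t": time; "q": joint angles; "qd": joint speeds; "tau": joint torques, N m; "tcp_pos": TCP position; "tool_rot": TCP orientation; "force": force on the tool from outside, world axes, zero at the start; "ft_torque": the same for the moment, N m; "finger_gap": opening from 0.0 (shut) to 1.0 (fully open).
Only numpy, scipy, OpenCV 4.12 (cv2) and the standard library are available. Lean on these libraries where they do the work, as an engineer would, in place of code of your own. Each camera call takes 0.05 s, during which the arm holds its last target. There are 200 camera calls.

## Working session

There is one attempt and no reset: what is moved stays moved. The work goes in short steps, Python scripts to look and compute and a tool call to move; the robot and the scene stay as the last step left them, time stands still between calls to the robot, and variables do not carry over. Pictures are saved under pics/ and viewed, about 8 in all and at most 12, crops included, and the job is handed in when it is done.

Besides the shell and the picture viewer there is one more tool, called after "Call:" as name(argument=value, ...), one argument or row to a line, values as JSON. drive_tool: Moves the arm, as the interface text tells. Its arguments: {"type":"object","properties":{"increments":{"type":"array","items":{"type":"array","items":{"type":"number"}}},"force":{"type":"number"}},"required":["increments"]}

```bash
mkdir -p pics; cat > h.py <<'E'
import numpy as np, cv2, sys
from station import manip
from scipy.spatial.transform import Rotation as R
def save(cam,name):
    m=manip.camera_model(cam); im=manip.snapshot(cam)
    cv2.imwrite(f'pics/{name}.png',im[:,:,::-1]); np.savez(f'pics/{name}.npz',**{k:np.array(v) for k,v in m.items()}); return im,m
def px2w(m,u,v,z):
    K=np.array(m['mtx']);k1=float(m['k1']);T=np.array(m['cam_to_world'])
    d=np.array([(u-K[0,2])/K[0,0],(v-K[1,2])/K[1,1]]); s=d.copy()
    for _ in range(30): s=d/(1+k1*(s@s))
    r=T[:3,:3]@np.array([s[0],s[1],1]); o=T[:3,3]
    return o+r*(z-o[2])/r[2]
def w2px(m,p):
    K=np.array(m['mtx']);k1=float(m['k1']);T=np.array(m['cam_to_world'])
    c=T[:3,:3].T@(np.array(p)-T[:3,3]); s=c[:2]/c[2]; s=s*(1+k1*(s@s))
    return K[:2,:2]@s+K[:2,2]
def tool(): 
    s=manip.sense(); return np.array(s['tcp_pos']),R.from_quat(s['tool_rot'])
E
python3 - <<'E'
from h import *
for c in('top','scene'):
    im,m=save(c,c+'0'); print(c,m['mtx'],m['k1'],np.round(m['cam_to_world'],3).tolist())
s=manip.sense(); print(s); print(manip.pinch_z)
E
cd pics; python3 -c "
import cv2,numpy as np
cv2.imwrite('both0.png',np.vstack([cv2.imread('top0.png')]))"
```

```text
top [[400.02731572   0.         316.19941986]
 [  0.         400.02731572 204.16746476]
 [  0.           0.           1.        ]] -0.08652277661576754 [[-0.027, -0.998, 0.063, 0.475], [-0.999, 0.028, 0.017, 0.013], [-0.018, -0.062, -0.998, 1.24], [0.0, 0.0, 0.0, 1.0]]
scene [[365.29146467   0.         322.04999225]
 [  0.         365.29146467 195.49553501]
 [  0.           0.           1.        ]] 0.020451652980897416 [[0.866, -0.266, 0.424, -0.032], [-0.5, -0.455, 0.737, -0.919], [-0.003, -0.85, -0.526, 0.777], [0.0, 0.0, 0.0, 1.0]]
{'t': 0.1, 'q': array([ 1.16052331e+00,  5.28377531e-01,  1.43376063e+00, -3.49499151e-05,
        1.18142104e+00, -1.78502985e-01]), 'qd': array([ 0.00019868, -0.00149299, -0.00341888, -0.00011523,  0.00102513,
        0.00057203]), 'tau': array([-7.99266691e-04, -4.43305743e+01, -1.78585446e+01, -2.57683332e-04,
        3.87923777e-03,  1.03963611e-06]), 'tcp_pos': array([0.14326159, 0.60763724, 0.19973319]), 'tool_rot': array([ 1.15619152e-01,  9.93293131e-01, -9.45663626e-04, -2.69836328e-04]), 'force': array([-0.11393123, -0.30071311, -0.41024087]), 'ft_torque': array([ 0.06939084, -0.03704964,  0.02315143]), 'finger_gap': 0.9985861812430619}
0.0187
```

View pics/top0.png

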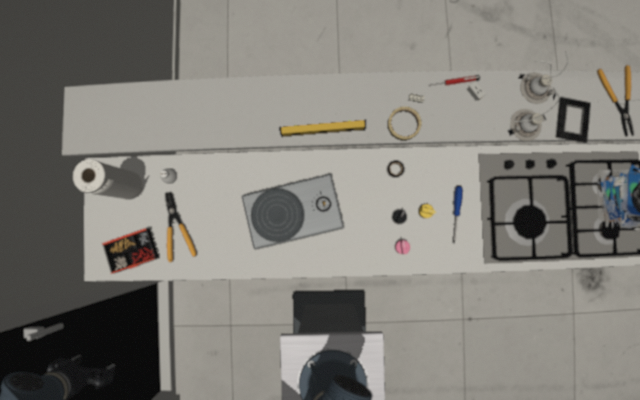

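View pics/scene0.png

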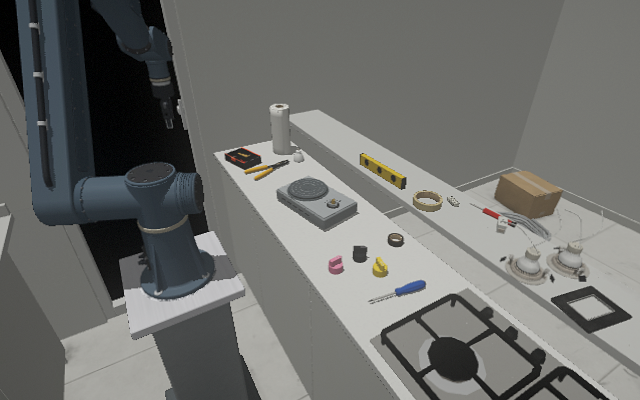

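Top view: the dial could be the black knob (400,215). Look-alikes are the yellow knob (426,211), the pink knob (402,246), the tape roll (396,169) and the hob knobs (509–551,163). I choose (400,215). The bare spindle is at (323,204).

```bash
python3 - <<'E'
from h import *
m=dict(np.load('pics/top0.npz')); 
for n,u,v,z in(('dial',400,215,.035),('spin',323,204,.07),('yellow',426,211,.03),('pink',402,246,.03),('tape',396,169,.01),('c1',332,175,.055),('c2',343,228,.055),('c3',243,195,.055),('c4',254,248,.055)): print(n,px2w(m,u,v,z).round(3))
p,r=tool(); print(r.as_matrix().round(3))
mw=manip.camera_model('wrist'); T=np.eye(4);T[:3,:3]=r.as_matrix();T[:3,3]=p
print((np.linalg.inv(T)@mw['cam_to_world']).round(3), mw['mtx'])
print((r.inv().apply(np.array([.45,-.20,.23])-p)*100).round(2))
a=cv2.imread('pics/top0.png')[150:265,380:450]; b=cv2.imread('pics/scene0.png')[225:290,315:405]
cv2.imwrite('pics/c1.png',np.hstack([cv2.resize(a,(365,600),interpolation=2),cv2.resize(b,(430,600),interpolation=2)]))
E
```

```text
dial [ 0.511 -0.218  0.035]
spin [0.548 0.013 0.07 ]
yellow [ 0.521 -0.299  0.03 ]
pink [ 0.417 -0.222  0.03 ]
tape [ 0.654 -0.216  0.01 ]
c1 [ 0.635 -0.016  0.055]
c2 [ 0.476 -0.044  0.055]
c3 [0.583 0.251 0.055]
c4 [0.424 0.221 0.055]
[[-0.973  0.23  -0.001]
 [ 0.23   0.973 -0.002]
 [ 0.    -0.002 -1.   ]]
[[ 0.001 -0.947 -0.321  0.081]
 [ 1.     0.001  0.    -0.001]
 [-0.    -0.321  0.947 -0.173]
 [ 0.     0.     0.     1.   ]] [[315.54405979   0.         322.49984513]
 [  0.         315.54405979 199.37642181]
 [  0.           0.           1.        ]]
[-48.4  -71.56  -2.9 ]
```

View pics/c1.png

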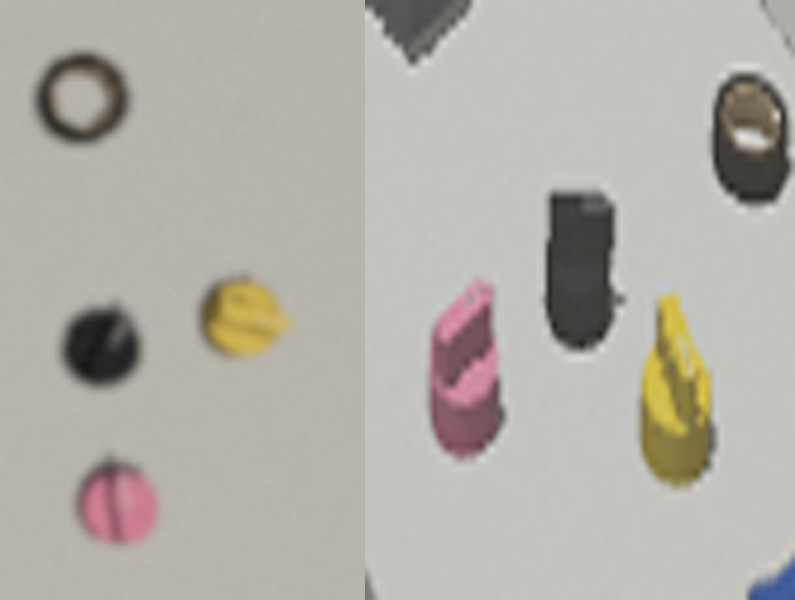

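The crop shows the black knob upright at (400,215), with its pointer toward upper right (+x, slightly −y). I look at the spindle with the wrist camera on the way.

Call:
drive_tool(
  increments=[
    [0,-35.8,-18,-5,0,0,0],
    [0,-35.8,-18,-5,0,0,0],
    [0,-35.8,-18,-5,0,0,0],
    [0,-35.8,-18,-5,0,0,0],
    [0,-35.8,-18,-5,0,0,0],
    [0,-35.8,-18,-5,0,0,0],
    [0,-35.8,-18,-5,0,0,0],
    [0,-35.8,-18,-5,0,0,0],
    [0,-51.3,-49,-5,0,0,0],
    [0,-51.3,-49,-5,0,0,0],
    [0,-51.3,-49,-5,0,0,0],
    [0,-51.3,-49,-5,0,0,0],
    [0,-51.3,-49,-5,0,0,0],
    [0,-51.3,-49,-5,0,0,0],
    [0,-51.3,-49,-5,0,0,0],
    [0,-51.3,-49,-5,0,0,0],
    [0,-51.3,-49,-5,0,0,0],
    [0,-51.3,-49,-5,0,0,0],
  ],
)

```text
t: 1.9
tcp_pos: [0.5295, 0.0146, 0.2502]
tool_rot: [0.115, 0.993, 0.0, -0.001]
force: [-0.2, 1.0, -0.6]
finger_gap: 1.001
```

```bash
python3 - <<'E'
from h import *
im,m=save('wrist','w1'); print(tool()[0])
u,v=w2px(m,[.548,.013,.07]); print(u,v)
u,v=int(u),int(v); c=im[max(0,v-75):v+75,max(0,u-100):u+100,::-1]; print(max(0,u-100),max(0,v-75))
cv2.imwrite('pics/w1c.png',cv2.resize(c,None,fx=4,fy=4,interpolation=2))
E
```

```text
[0.52947255 0.01496899 0.25033474]
325.31959335111617 183.36176335574555
225 108
```

View pics/w1c.png

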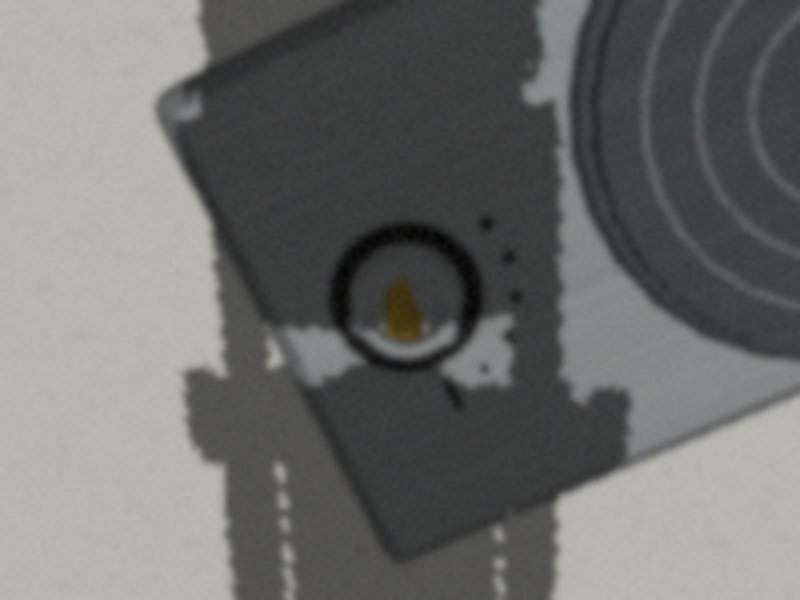

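The wrist view shows the seal ring at about crop (406,297), the off mark at (452,393) and the spindle at (402,310). I'll measure the poses and enlarge the spindle.

```bash
python3 - <<'E'
from h import *
m=dict(np.load('pics/w1.npz')); im=cv2.imread('pics/w1.png')
f=lambda x,y:((x+.5)/4-.5+225,(y+.5)/4-.5+108)
# ring fit: dark pixels backprojected at seal plane
g=im.max(2); ys,xs=np.nonzero(g<32); 
P=np.array([px2w(m,x,y,.0565)[:2] for x,y in zip(xs,ys) if abs(x-326)<24 and abs(y-182)<24])
c0=px2w(m,*f(406,297),.0565)[:2]
d=np.linalg.norm(P-c0,axis=1); Q=P[(d>.016)&(d<.027)]
from scipy.optimize import least_squares
s=least_squares(lambda q:np.linalg.norm(Q-q[:2],axis=1)-q[2],[*c0,.021],loss='soft_l1',f_scale=.001).x; print('ring',s,len(Q),c0)
o=px2w(m,*f(452,393),.056)[:2]; d=o-s[:2]; print('off',o,np.linalg.norm(d),np.degrees(np.arctan2(d[1],d[0])))
# rectified top view at z=.0785 (spindle tip) and z=.0565
def rect(z,n=500,h=.025):
    xs=np.linspace(-h,h,n); mx=np.zeros((n,n),np.float32); my=mx.copy()
    for i in range(n):
        for j in range(n): mx[i,j],my[i,j]=w2px(m,[s[0]+xs[i],s[1]+xs[j],z])
    o=cv2.remap(im,mx,my,cv2.INTER_CUBIC); return cv2.convertScaleAbs(o,alpha=1.8)
A=rect(.0785,400,.02)
for k in (7,):cv2.circle(A,(200,200),int(k*10),(255,255,255),1)
cv2.imwrite('pics/rect.png',cv2.resize(A,(600,600)))
# close-up
mm=dict(np.load('pics/top0.npz'));
E
```

```text
ring [0.55107767 0.01332457 0.02063799] 303 [0.55013833 0.0136265 ]
off [0.58350304 0.02054501] 0.033219562899608826 12.553731271661421
```

View pics/rect.png

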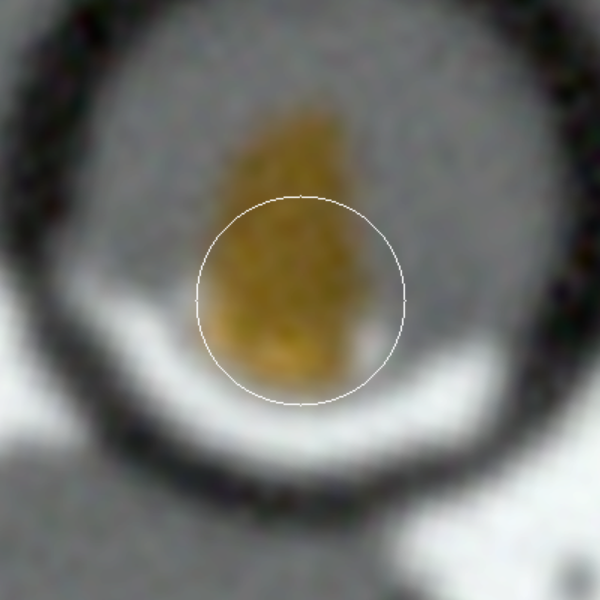

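The flat faces roughly +y (right side of this view, where down is +x). I'll fit a rendered D-extrusion to the brass pixels.

```bash
cat > fit.py <<'E'
from h import *
from scipy.optimize import differential_evolution
def fit(name,c,zfoot=.0565):
    m=dict(np.load(f'pics/{name}.npz')); im=cv2.imread(f'pics/{name}.png').astype(float)
    u,v=w2px(m,[*c,.07]); u0,v0=int(u)-30,int(v)-30; sub=im[v0:v0+60,u0:u0+60]
    sat=(sub[:,:,2]-sub[:,:,0])/(sub[:,:,2]+10); obs=np.clip(sat/np.percentile(sat,99.3),0,1)
    S=8
    def ren(q):
        cx,cy,th,zb=q; a=np.linspace(np.arccos(2.5/7),2*np.pi-np.arccos(2.5/7),40)+th
        pts=[w2px(m,[cx+.007*np.cos(t),cy+.007*np.sin(t),z]) for z in (zfoot+.022,zfoot+zb) for t in a]
        P=((np.array(pts)-[u0,v0]+.5)*S).astype(np.int32); A=np.zeros((60*S,60*S),np.uint8)
        cv2.fillConvexPoly(A,cv2.convexHull(P),255)
        return cv2.GaussianBlur(cv2.resize(A,(60,60),interpolation=cv2.INTER_AREA)/255.,(0,0),.8)
    cost=lambda q:((ren(q)-obs)**2).sum()
    r=differential_evolution(cost,[(c[0]-.004,c[0]+.004),(c[1]-.004,c[1]+.004),(-.5,3),(0,.012)],seed=1,maxiter=60,popsize=12)
    print('fit',r.x.round(4),np.degrees(r.x[2]),r.fun,obs.sum())
    for th in range(20,150,10):
        q=differential_evolution(lambda q:cost([q[0],q[1],np.radians(th),q[2]]),[(c[0]-.004,c[0]+.004),(c[1]-.004,c[1]+.004),(0,.012)],seed=1,maxiter=15,popsize=8)
        print(th,round(q.fun,2),end='; ')
E
python3 -c "
from fit import *
fit('w1',[.551,.0133])"
```

```text
fit [0.5498 0.0137 1.6226 0.0073] 92.96968553499538 6.968577169429806 139.09412827698162
20 29.48; 30 28.24; 40 25.83; 50 22.25; 60 17.8; 70 13.26; 80 9.27; 90 7.09; 100 7.64; 110 10.29; 120 14.48; 130 18.73; 140 22.98;
```

Call:
drive_tool(
  increments=[
    [0,-1.3,-23.2,5,0,0,0],
    [0,-1.3,-23.2,5,0,0,0],
    [0,-1.3,-23.2,5,0,0,0],
    [0,-1.3,-23.2,5,0,0,0],
    [0,-1.3,-23.2,5,0,0,0],
    [0,-1.3,-23.2,5,0,0,0],
    [0,-1.3,-23.2,5,0,0,0],
  ],
)

```text
t: 2.65
tcp_pos: [0.4896, -0.2141, 0.2003]
tool_rot: [0.116, 0.993, 0.001, -0.0]
force: [0.1, -0.5, 0.4]
finger_gap: 1.001
```

```bash
python3 - <<'E'
from h import *
im,m=save('wrist','w2'); s=manip.sense(); print(s['tcp_pos'],s['q'].round(3),s['t'])
x=w2px(m,[.511,-.218,.035]); u,v=x.astype(int); u0,v0=u-75,v-75
print(u0,v0); c=im[max(v0,0):v0+150,u0:u0+150,::-1]
cv2.imwrite('pics/w2c.png',cv2.convertScaleAbs(cv2.resize(c,None,fx=4,fy=4,interpolation=2),alpha=1.7))
E
```

```text
[ 0.48970194 -0.21343754  0.20058388] [-6.210e-01  4.060e-01  1.659e+00  1.000e-03  1.077e+00 -1.962e+00] 2.7
248 114
```

View pics/w2c.png

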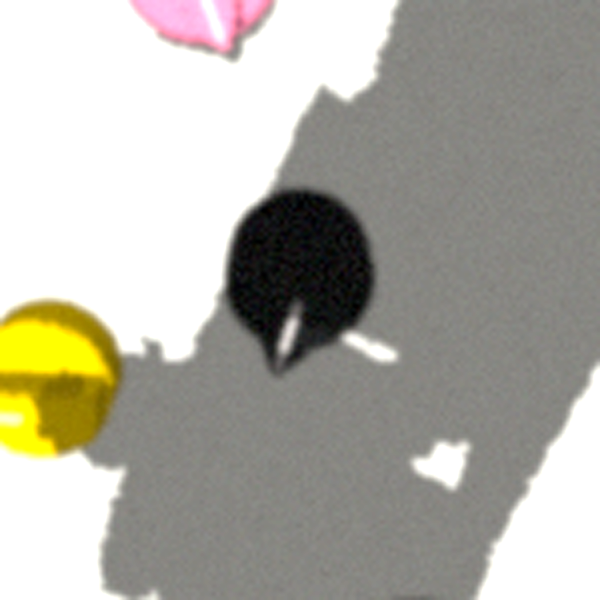

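```bash
python3 - <<'E'
from h import *
m=dict(np.load('pics/w2.npz')); im=cv2.imread('pics/w2.png')
f=lambda x,y:((x+.5)/4-.5+248,(y+.5)/4-.5+114)
a=px2w(m,*f(297,305),.045);b=px2w(m,*f(285,355),.045);t=px2w(m,*f(278,373),.045)
print(a,b,t,np.degrees(np.arctan2(*(b-a)[1::-1])))
# silhouette fit of knob
from scipy.optimize import differential_evolution
sub=im[114:264,248:398].max(2).astype(float); obs=(sub<38).astype(float); obs[:, :55]=0; obs[:40]=0; obs[105:]=0; obs[:,98:]=0
print(obs.sum())
def ren(q):
    cx,cy,th=q; c,s=np.cos(th),np.sin(th); A=np.zeros((600,600),np.uint8)
    al=np.linspace(0,6.283,60)
    pr=lambda pts:cv2.fillConvexPoly(A,cv2.convexHull(((np.array([w2px(m,p) for p in pts])-[248,114]+.5)*4).astype(np.int32)),255)
    pr([[cx+.022*np.cos(t),cy+.022*np.sin(t),z] for z in(0,.025) for t in al])
    bar=[(-.02,-.007),(-.02,.007),(.015,.007),(.023,0),(.015,-.007)]
    pr([[cx+c*x-s*y,cy+s*x+c*y,z] for z in(.025,.045) for x,y in bar])
    return cv2.resize(A,(150,150),interpolation=cv2.INTER_AREA)/255.
r=differential_evolution(lambda q:((ren(q)-obs)**2).sum(),[(.49,.53),(-.235,-.2),(-1,.1)],seed=1,maxiter=50,popsize=10)
print(r.x,np.degrees(r.x[2]),r.fun)
E
```

```text
[ 0.50765152 -0.21955746  0.045     ] [ 0.52090894 -0.22607735  0.045     ] [ 0.52559901 -0.22918996  0.045     ] -26.187572380775926
1097.0
[ 0.50779691 -0.21784562 -0.62889345] -36.03294071399188 198.40376778162243
```

Call:
drive_tool(
  increments=[
    [0,0,0,0,0,0,1.65],
    [0,0,0,0,0,0,1.65],
    [0,0,0,0,0,0,1.65],
    [0,0,0,0,0,0,1.65],
    [0,0,0,0,0,0,1.65],
    [0,0,0,0,0,0,1.65],
    [0,0,0,0,0,0,1.65],
    [0,0,0,0,0,0,1.65],
    [0,0,0,0,0,0,1.65],
    [0,0,0,0,0,0,1.65],
    [0,0,0,0,0,0,1.65],
    [0,0,0,0,0,0,1.65],
  ],
)

```text
t: 3.9
tcp_pos: [0.4902, -0.2128, 0.2011]
tool_rot: [0.807, 0.591, 0.0, 0.0]
force: [-0.1, -0.2, 0.1]
finger_gap: 0.998
```

Call:
drive_tool(
  increments=[
    [0,0,1.7,4,0,0,1.74],
    [0,0,1.7,4,0,0,1.74],
    [0,0,1.7,4,0,0,1.74],
    [0,0,1.7,4,0,0,1.74],
    [0,0,1.7,4,0,0,1.74],
    [0,0,1.7,4,0,0,1.74],
    [0,0,1.7,4,0,0,1.74],
    [0,0,1.7,4,0,0,1.74],
    [0,0,1.7,4,0,0,1.74],
    [0,0,1.7,4,0,0,1.74],
    [0,0,1.7,4,0,0,1.74],
    [0,0,1.7,4,0,0,1.74],
    [0,0,1.7,4,0,0,1.74],
  ],
)

```text
t: 5.2
tcp_pos: [0.5062, -0.219, 0.161]
tool_rot: [0.972, -0.235, 0.0, -0.0]
force: [0.2, 0.2, -0.7]
finger_gap: 1.003
```

```bash
python3 - <<'E'
from h import *
im,m=save('wrist','w3'); s=manip.sense(); print(s['tcp_pos'],s['tool_rot'],s['q'].round(3),s['t'])
u,v=w2px(m,[.507,-.218,.035]).astype(int); u0,v0=u-75,max(0,v-75)
print(u0,v0); c=im[v0:v0+150,u0:u0+150,::-1]
cv2.imwrite('pics/w3c.png',cv2.convertScaleAbs(cv2.resize(c,None,fx=4,fy=4,interpolation=2),alpha=2.5))
E
```

```text
[ 0.50615598 -0.21918968  0.16092048] [ 9.72032635e-01 -2.34845774e-01  1.34401030e-04 -2.32227615e-05] [-0.611  0.481  1.66   0.     1.001  1.433] 5.25
245 107
```

View pics/w3c.png

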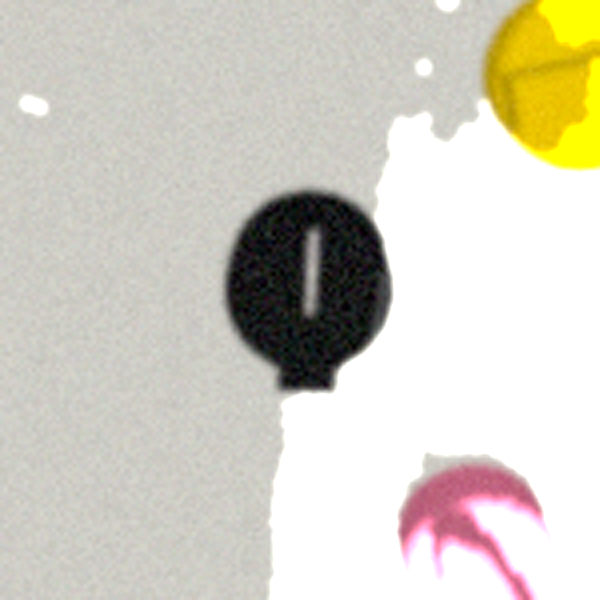

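```bash
python3 - <<'E'
from h import *
m=dict(np.load('pics/w3.npz'))
f=lambda x,y:((x+.5)/4-.5+245,(y+.5)/4-.5+107)
a=px2w(m,*f(310,316),.045);b=px2w(m,*f(315,228),.045);r=px2w(m,*f(306,389),.045)
rl,rr=px2w(m,*f(279,389),.045),px2w(m,*f(334,389),.045)
print(a,b,r,np.linalg.norm(rr-rl)); 
for p,q in((a,b),(r,b)): print(np.degrees(np.arctan2(*(q-p)[1::-1])),np.linalg.norm(q-p))
th=np.arctan2(*(b-r)[1::-1]); c=r[:2]+.02*np.array([np.cos(th),np.sin(th)]); print('centre',c)
p,R_=tool(); print('tool d cm',R_.inv().apply(np.array([*c,.027])-p)*100)
E
```

```text
[ 0.50624583 -0.21909038  0.045     ] [ 0.52466288 -0.2298559   0.045     ] [ 0.49029196 -0.2098062   0.045     ] 0.013355622008344708
-30.30803248443549 0.021332704487322683
-30.256422314244876 0.03979133739799088
centre [ 0.50756754 -0.21988362]
tool d cm [ 1.53914258e-01 -1.25595064e-03  1.33920875e+01]
```

Call:
drive_tool(
  increments=[
    [100,0.15,0,4,0,0,0.054],
    [100,0.15,0,8,0,0,0.054],
    [100,0.15,0,11,0,0,0.054],
    [100,0.15,0,12.5,0,0,0.054],
    [100,0.15,0,13.4,0,0,0.054],
    [100,0.15,0,13.4,0,0,0.054],
    [255,0.15,0,13.4,0,0,0.054],
    [255,0.15,0,13.4,0,0,0.054],
    [255,0.15,0,13.4,0,0,0.054],
    [255,0.15,0,13.4,0,0,0.054],
    [255,0.15,0,13.4,0,0,0.054],
    [255,0.15,0,13.4,0,0,0.054],
    [255,0.15,0,13.4,0,0,0.054],
    [255,0.15,0,13.4,0,0,0.054],
  ],
  force=60,
)

```text
t: 6.65
tcp_pos: [0.5071, -0.2212, 0.0266]
tool_rot: [0.965, -0.264, -0.0, -0.0]
force: [0.7, 0.3, 0.3]
finger_gap: 0.001
```

```bash
python3 - <<'E'
from h import *
s=manip.sense(); print(s['tcp_pos'],s['tool_rot'],s['force'],s['ft_torque'],s['finger_gap'])
p,r=tool(); print(r.inv().apply(np.array([.550,.0135,.12])-p)*100, np.degrees(r.as_euler('zyx')))
E
```

```text
[ 0.50710031 -0.22115526  0.0265803 ] [ 9.64543176e-01 -2.63925105e-01 -3.20483944e-05 -4.13777089e-06] [0.66512237 0.29491143 0.34858706] [0.01998783 0.04442537 0.0346866 ] 0.001130528645593058
[ -8.25538162 -22.38056146  -9.34164203] [ 3.06061843e+01 -3.41712012e-03 -1.79998573e+02]
```

The gap reads shut, so the grasp missed. I'll look.

```bash
python3 - <<'E'
from h import *
im,m=save('wrist','w4'); im2,_=save('scene','s4')
a=im[:,120:520,::-1]; b=im2[200:300,300:420,::-1]
cv2.imwrite('pics/w4c.png',np.hstack([cv2.convertScaleAbs(a,alpha=1.5),cv2.resize(b,(400,400),interpolation=2)]))
E
```

```text
(no output)
```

View pics/w4c.png

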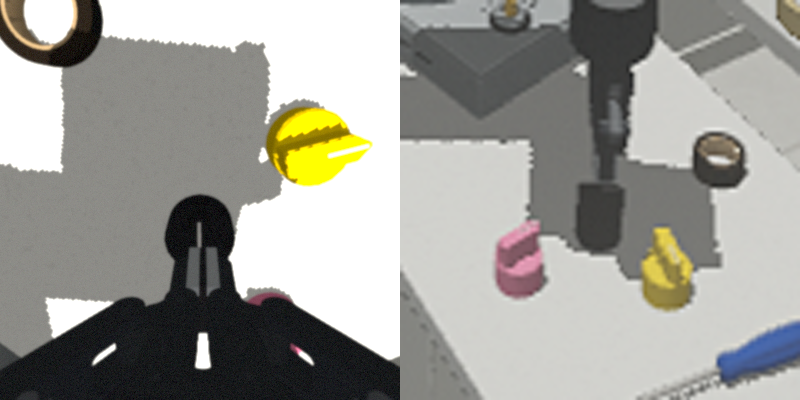

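```bash
python3 - <<'E'
from h import *
im=cv2.imread('pics/w4.png'); m=dict(np.load('pics/w4.npz'))
p,r=tool(); print('tcp px',w2px(m,p)-[120,0], 'grasp px',w2px(m,p-[0,0,-.0187])-[120,0])
c=np.array([.5076,-.2199]); d=np.array([np.cos(np.radians(-30.3)),np.sin(np.radians(-30.3))]); n=np.array([-d[1],d[0]])
for x in(-.02,0,.023): print(x,w2px(m,[*(c+d*x),.045])-[120,0])
print('skirt',[ (w2px(m,[*(c+n*y),.025])-[120,0]).round() for y in(-.022,.022)])
for y in (222,245): print(px2w(m,320-1,y,.045))
print(manip.sense()['finger_gap'])
cv2.imwrite('pics/w4d.png',cv2.convertScaleAbs(cv2.resize(im[180:310,260:390],None,fx=4.5,fy=4.5,interpolation=2),alpha=2.5))
E
```

```text
tcp px [201.76735371 239.04768998] grasp px [201.67998795 253.99403769]
-0.02 [199.57104551 285.39558328]
0 [199.30125115 254.05404704]
0.023 [198.96515303 215.04497554]
skirt [array([236., 238.]), array([164., 238.])]
[ 0.52404812 -0.22949609  0.045     ]
[ 0.5124252  -0.22257897  0.045     ]
0.0022407868965359013
```

View pics/w4d.png

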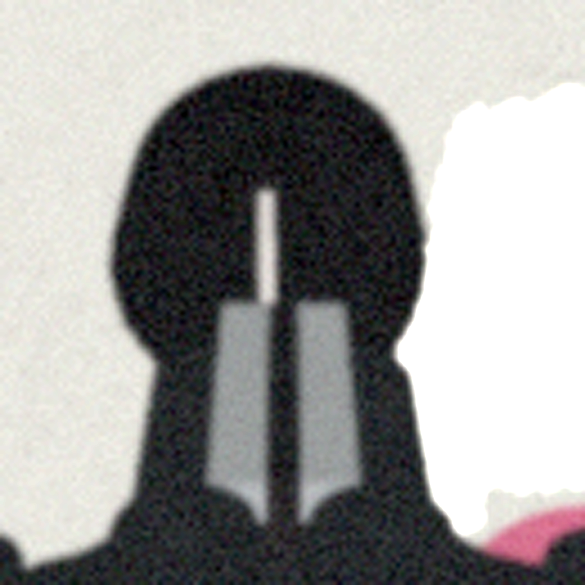

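Call:
drive_tool(
  increments=[
    [255,0,0,-1.5,0,0,0],
    [255,0,0,-3,0,0,0],
    [255,0,0,-4,0,0,0],
    [255,0,0,-4,0,0,0],
  ],
)

```text
t: 7.15
tcp_pos: [0.5081, -0.2218, 0.0679]
tool_rot: [0.965, -0.264, 0.001, 0.001]
force: [0.0, 0.2, 0.6]
finger_gap: -0.001
```

```bash
python3 - <<'E'
from h import *
p,r=tool(); im,m=save('wrist','w5'); print(p,manip.sense()['finger_gap'],manip.sense()['force'])
c=np.array([.5076,-.2199]); d=np.array([np.cos(np.radians(-30.3)),np.sin(np.radians(-30.3))])
print('line outer end if on table',w2px(m,[.5243,-.2297,.045]), 'if held', 319,222)
old=cv2.imread('pics/w4.png')
for n,I in (('old',old),('new',im[:,:,::-1])):
    g=I.max(2); print(n); print(g[196:262:3,312:328])
E
```

```text
[ 0.5080673  -0.22175487  0.06793943] -0.0008358217032086567 [-0.71764498  0.76071653 -0.74995998]
line outer end if on table [319.70573374 198.82778715] if held 319 222
old
[[27 24 21 17 10 15 14 19 15 18 12 20 22 14 19 24]
 [ 9 12 10  9  9  9 13  8 10  9  2 15  7 11 14  5]
 [10  9 14  8  8  7  8 12 15  1 13 10 12 15 12  9]
 [17 12  9 10 12 22 10 11 16  9 16 11 13 10 11 10]
 [11 14 17 13 11 11  8 17  6 17 12  6  0 15 14 11]
 [12  7  2 17 11  7 15  6  7 11  7  2 17  5 10 15]
 [10  7 13  5 11 17  7  6 13  8 11 13 11  4  9 16]
 [ 1 14 11 15 11  9 13 15 13  5  8 10 11  7 14 15]
 [11 14  5 15 12 15 16 23  9 22 15 11 15  8 14  5]
 [17 14 14 15 32 54 75 78 65 37 19 16 13  7  9 15]
 [15 20 10 18 32 60 84 85 72 42 15 13 13 15 10 18]
 [17 19 20 12 34 63 83 86 72 40 13 16  8 13 15 17]
 [11 14 16 15 31 61 83 87 75 46 23 10 12  7 13 12]
 [16 13 11 14 31 62 85 89 78 52 23 14 13  7  1 11]
 [14 12 18 18 36 61 83 92 78 49 20 16 11 12  3 10]
 [13 12 17 11 35 60 83 93 82 51 25 12 19  9  8  9]
 [19 14 12 19 27 57 80 90 80 50 22 10 17 15 13 14]
 [42 45 42 44 47 53 65 65 55 36 19 10 21 21 39 45]
 [66 65 
[... 623 characters left out ...]
11 29 56 78 78 47 26  9  5 11 14 15]
 [14  9 12  9 14 27 55 78 81 54 27 12  4  8 14 16]
 [ 9 19 14 14 16 26 49 76 77 56 23 21 16 13 19 14]
 [ 8 12 15  8 18 13 16 19 22 22  0 15  4 12 11 13]
 [18 18  8 19 14 11 16 12 14 14 17 12 15 13  8 16]
 [12 15 18 11 15 13 10 12 14 11 14 10 16 12  5 15]
 [15 13  8 14 11 14 13 13 18 11  9 13 17 14 21 15]
 [11 12  7 11 11 12 18 13 13  9 11  8  3  6 14 17]
 [17 13 10 21 11 11 13 14 17  8 10 15 18  8 14 16]
 [43 39 40 41 41 42 43 32 23 17 17 11 21 22 36 41]
 [62 62 58 64 59 62 56 47 30 12 19 11 17 31 48 57]
 [61 62 63 62 63 60 55 42 24 12 16 19  8 29 41 55]
 [64 63 61 59 63 60 53 43 21 20  9 10 13 22 38 56]
 [63 61 63 60 65 62 58 42 27  3 17 17 15 27 42 60]]
```

```bash
python3 - <<'E'
from h import *
for n in('w4','w5'):
    m=dict(np.load(f'pics/{n}.npz')); T=m['cam_to_world']
    print(n,'line inner/outer',w2px(m,[.5062,-.2191,.045]),w2px(m,[.5247,-.2299,.045]))
m=dict(np.load('pics/w5.npz')); p,r=tool()
for x in(0,5,11,14):
    print(x,[(z,int(w2px(m,p+r.apply([x/1e3,0,z/1e3]))[1])) for z in(0,-5,-10,-15,-20,-25,-30)])
# column profile of finger thickness at row 252,265,280
g=cv2.imread('pics/w5.png').max(2)
for y in(250,265,280): print(y,g[y,285:360].tolist())
s=manip.sense();print(s['t'],s['finger_gap'])
E
```

```text
w4 line inner/outer [319.35208865 256.66548514] [319.02589802 220.66072198]
w5 line inner/outer [319.89898373 228.26420541] [319.65635568 198.18118645]
0 [(0, 239), (-5, 243), (-10, 247), (-15, 251), (-20, 255), (-25, 260), (-30, 264)]
5 [(0, 231), (-5, 235), (-10, 239), (-15, 243), (-20, 247), (-25, 251), (-30, 256)]
11 [(0, 222), (-5, 226), (-10, 229), (-15, 233), (-20, 237), (-25, 241), (-30, 245)]
14 [(0, 218), (-5, 221), (-10, 224), (-15, 228), (-20, 232), (-25, 236), (-30, 240)]
250 [88, 89, 89, 89, 91, 89, 91, 92, 91, 90, 93, 91, 91, 89, 91, 91, 92, 91, 93, 94, 92, 90, 92, 87, 72, 65, 61, 62, 62, 58, 64, 59, 62, 56, 47, 30, 12, 19, 11, 17, 31, 48, 57, 62, 63, 61, 62, 61, 62, 65, 83, 129, 176, 196, 196, 199, 199, 201, 197, 198, 201, 199, 200, 199, 197, 199, 197, 200, 199, 198, 198, 199, 198, 200, 197]
265 [91, 91, 90, 90, 91, 91, 88, 82, 65, 37, 22, 15, 18, 17, 21, 10, 16, 18, 19, 18, 19, 23, 35, 51, 63, 60, 62, 63, 60, 60, 63, 61, 60, 55, 33, 20, 18, 15, 15, 8, 24, 36, 56, 61, 63, 60, 61, 63, 62, 59, 62, 61, 56, 38, 21, 16, 14, 21, 18, 17, 17, 16, 22, 14, 24, 32, 76, 135, 181, 197, 199, 198, 199, 188, 163]
280 [91, 90, 89, 90, 88, 75, 48, 25, 20, 18, 17, 16, 17, 18, 16, 24, 20, 14, 20, 13, 28, 40, 56, 61, 61, 61, 60, 63, 60, 63, 63, 62, 60, 52, 36, 24, 12, 17, 16, 9, 18, 36, 51, 62, 61, 64, 61, 59, 58, 62, 64, 63, 60, 57, 40, 24, 13, 16, 18, 18, 19, 13, 17, 18, 22, 20, 23, 12, 26, 47, 70, 81, 77, 79, 81]
7.2 -0.0008358217032086567
```

```bash
python3 - <<'E'
from h import *
im,m=save('scene','s5'); p,r=tool(); g=im.max(2)
for z in np.arange(.0,.16,.006):
    u,v=w2px(m,[p[0],p[1],z]); u,v=int(round(u)),int(round(v)); print(round(z,3),(u,v),g[v,u-9:u+10].tolist())
E
```

```text
0.0 (360, 259) [119, 109, 74, 60, 62, 63, 62, 63, 64, 63, 62, 63, 63, 62, 64, 97, 122, 121, 120]
0.006 (360, 258) [122, 102, 55, 60, 62, 62, 64, 63, 65, 62, 62, 63, 64, 62, 63, 97, 123, 120, 120]
0.012 (360, 256) [122, 103, 58, 62, 61, 63, 62, 64, 63, 64, 62, 63, 61, 62, 59, 92, 122, 120, 119]
0.018 (360, 255) [122, 103, 59, 62, 63, 62, 61, 62, 61, 63, 62, 61, 61, 62, 59, 92, 123, 120, 120]
0.024 (361, 253) [101, 58, 60, 62, 62, 62, 62, 62, 60, 62, 61, 63, 60, 59, 81, 111, 120, 119, 118]
0.03 (361, 252) [103, 58, 60, 60, 61, 62, 61, 61, 63, 62, 63, 63, 62, 60, 82, 112, 121, 120, 119]
0.036 (361, 250) [112, 88, 60, 59, 62, 61, 61, 62, 62, 62, 61, 62, 62, 61, 61, 97, 123, 120, 118]
0.042 (361, 249) [114, 87, 58, 60, 62, 60, 61, 62, 61, 60, 62, 61, 61, 60, 64, 96, 121, 119, 118]
0.048 (361, 247) [114, 86, 58, 57, 59, 60, 59, 58, 64, 72, 71, 70, 71, 70, 67, 96, 122, 119, 120]
0.054 (361, 246) [113, 85, 56, 58, 57, 57, 59, 59, 63, 69, 66, 66, 68, 84, 113, 122, 120, 118, 118]
0.06 (361, 244) [119, 120, 122, 120, 121, 121, 120, 121, 121, 121, 120, 121, 121, 120, 118, 118, 118, 118, 118]
0.0
[... 1024 characters left out ...]
17, 117, 119, 110, 106, 94, 57, 60, 61, 57, 83, 180, 218, 212, 210, 208, 207]
0.126 (362, 227) [118, 118, 118, 117, 118, 107, 86, 72, 57, 61, 57, 58, 67, 82, 111, 180, 212, 209, 207]
0.132 (362, 225) [116, 117, 116, 117, 120, 106, 71, 58, 57, 58, 61, 59, 60, 57, 52, 137, 198, 211, 209]
0.138 (363, 223) [118, 118, 119, 119, 99, 51, 55, 58, 57, 61, 68, 69, 68, 62, 48, 134, 196, 210, 208]
0.144 (363, 222) [116, 117, 115, 119, 103, 61, 55, 56, 58, 63, 70, 71, 71, 66, 53, 102, 183, 213, 208]
0.15 (363, 220) [118, 117, 117, 105, 72, 56, 61, 72, 75, 85, 108, 122, 120, 105, 71, 65, 167, 213, 209]
0.156 (363, 219) [114, 114, 114, 102, 71, 55, 60, 67, 76, 84, 104, 118, 114, 93, 71, 116, 187, 212, 209]
```

Both cameras put the shut fingertips about 31 mm short of the reported TCP: they project at z≈0.100 with the TCP at 0.068. The knob was not disturbed. I'll go lower by that amount, cautiously.

Call:
drive_tool(
  increments=[
    [100,-0.15,-0.15,0,0,0,0],
    [100,-0.15,-0.15,0,0,0,0],
    [100,-0.15,-0.15,0,0,0,0],
    [100,-0.15,-0.15,2,0,0,0],
    [100,-0.15,-0.15,4,0,0,0],
    [100,-0.15,-0.15,5.4,0,0,0],
    [100,-0.15,-0.15,6.2,0,0,0],
    [100,-0.15,-0.15,6.7,0,0,0],
    [100,-0.15,-0.15,6.7,0,0,0],
  ],
)

```text
t: 8.15
tcp_pos: [0.5064, -0.219, -0.0009]
tool_rot: [0.965, -0.264, -0.0, -0.0]
force: [0.9, 0.2, -0.9]
finger_gap: 0.609
```

Call:
drive_tool(
  increments=[
    [255,0,0,0,0,0,0],
    [255,0,0,0,0,0,0],
    [255,0,0,0,0,0,0],
    [255,0,0,0,0,0,0],
    [255,0,0,0,0,0,0],
    [255,0,0,0,0,0,0],
    [255,0,0,0,0,0,0],
  ],
  force=60,
)

```text
t: 8.85
tcp_pos: [0.5071, -0.2193, 0.0004]
tool_rot: [0.965, -0.264, 0.001, 0.0]
force: [0.1, 0.4, 6.2]
finger_gap: 0.144
```

Call:
drive_tool(
  increments=[
    [255,0,0,-2,0,0,0],
    [255,0,0,-6,0,0,0],
    [255,0,0,-10,0,0,0],
    [255,-2,-5,-12,0,0,-0.15],
    [255,-4,-10,-12,0,0,-0.3],
    [255,-6,-15,-12,0,0,-0.45],
    [255,-8.1,-19,-12,0,0,-0.6],
    [255,-8.1,-22.2,-12,0,0,-0.75],
    [255,-8.1,-22.2,-12,0,0,-0.9],
    [255,-8.1,-22.2,-12,0,0,-1.05],
    [255,-8.1,-22.2,-12,0,0,-1.2],
    [255,-8.1,-22.2,-12,0,0,-1.35],
    [255,-8.1,-22.2,-12,0,0,-1.5],
    [255,-8.1,-22.2,-12,0,0,-1.65],
    [255,-8.1,-22.2,-12,0,0,-1.8],
    [255,-8.1,-22.2,-12,0,0,-1.95],
    [255,-8.1,-22.2,-12,0,0,-2.1],
    [255,-8.1,-22.2,-12,0,0,-2.16],
    [255,-8.1,-22.2,-12,0,0,-2.16],
  ],
)

```text
t: 10.75
tcp_pos: [0.5494, 0.0132, 0.1192]
tool_rot: [0.687, 0.726, -0.0, -0.0]
force: [0.8, -0.5, -0.1]
finger_gap: 0.143
```

```bash
python3 - <<'E'
from h import *
im,m=save('wrist','w6'); s=manip.sense(); p,r=tool(); print(p,np.degrees(r.as_euler('zyx')),s['force'],s['ft_torque'],s['finger_gap'],s['q'].round(2))
im2,_=save('scene','s6'); a=im[:,130:510,::-1]
u,v=w2px(_,[.55,.0135,.09]).astype(int); b=im2[v-50:v+50,u-50:u+50,::-1]
cv2.imwrite('pics/w6c.png',np.hstack([cv2.convertScaleAbs(a,alpha=1.8),cv2.convertScaleAbs(cv2.resize(b,(400,400),interpolation=2),alpha=1.5)]))
E
```

```text
[0.54953437 0.01327255 0.11931355] [-9.30760944e+01 -4.41845739e-02 -1.79993524e+02] [ 1.34345842  0.61404266 -0.4963641 ] [ 0.02297417 -0.05186539  0.01762915] 0.14439315869535982 [-0.18  0.54  1.7  -0.    0.9  -0.23]
```

View pics/w6c.png

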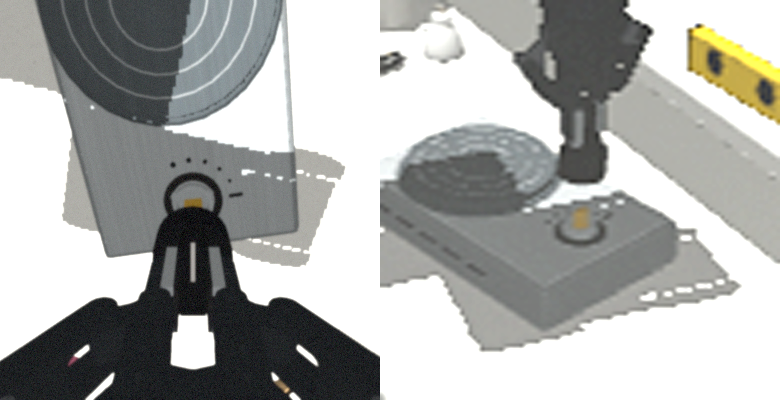

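The knob is held upright with its line along tool x. The spindle flat (brass edge, top at y≈196) is perpendicular to tool x, so the flats are nearly aligned. Next I check the ring, off mark and angle numerically.

```bash
python3 - <<'E'
from h import *
from scipy.optimize import least_squares
m=dict(np.load('pics/w6.npz')); im=cv2.imread('pics/w6.png')
b=px2w(m,323.5,172,.0565); l=px2w(m,294,196,.0565); rr=px2w(m,353,196,.0565); print('ringtop-> centre y',b-[0,.0235,0],'l/r mid',(l+rr)/2,np.linalg.norm(l-rr))
o1=px2w(m,130+230,195,.056);o2=px2w(m,130+242,193.5,.056); print('off ends',o1,o2)
for c in([.5503,.0135],[.551,.0133]):
  d=(o1+o2)[:2]/2-c; print(np.degrees(np.arctan2(d[1],d[0])),np.linalg.norm(d))
# brass flat edge at tip plane
s=im.astype(float); sat=(s[:,:,2]-s[:,:,0])/(s[:,:,2]+10)
print((sat[190:212,308:338:2]*10).round().astype(int))
# sub-pixel flat edge rows by column
for u in range(313,334,2):
    col=sat[188:208,u]; k=np.argmax(col>.35); print(u,188+k, px2w(m,u,188+k-.5,.0785)[:2].round(4))
E
```

```text
ringtop-> centre y [0.5499054  0.01362276 0.0565    ] l/r mid [0.55100204 0.01780654 0.0565    ] 0.04638301183477723
off ends [0.57964538 0.02007074 0.056     ] [0.58894186 0.02182941 0.056     ]
12.361555704285172 0.03480042904758158
12.940573099584768 0.034161218104903836
[[ 0  0  0  0  0  0  0  0  0  0  0  0  0  0  0]
 [ 0  0  0  0  0  0  0 -1  0  0  0  0  0  0 -1]
 [ 0  0  0  0  0  0  0  0  0  0  0  0  0  0  0]
 [-1  0  0  0 -1  0  0  0  0  0  0  0  0  0  0]
 [ 0  0  0  0 -1  0  0  0  0  0  0  0  0  0  0]
 [ 0  0  0  0  0  0  0  0  0  0  0  0  0  0  0]
 [ 0  0  0  0  0 -1 -1  0  0  0  0  0  0  0  0]
 [ 0  0  0  0  0  0  0  0  0  1  1  1  0  0 -1]
 [ 0  0  0  0  1  1  1  1  2  3  3  3  0  0  0]
 [ 0  0  0  1  3  3  3  4  5  5  5  4  1  0  0]
 [ 0  0  0  2  5  5  5  6  6  6  6  6  1  0  0]
 [ 0 -1  0  3  6  6  6  6  6  6  6  5  1  0  0]
 [-1  0  0  3  6  6  6  6  6  7  6  5  2  0  0]
 [ 0  0  0  3  6  7  6  7  6  6  6  6  2  0  0]
 [ 0  0  0  4  6  6  6  7  6  6  6  7  2  0  0]
 [ 0  0  0  4  6  6  6  6  6  6  7  6  2  0  0]
 [ 0  0  0  3  6  5  4  6  6  6  6  6  2  0  0]
 [ 0  0 -1  3  5  3  3  2  4  6  4  4  1  0  0]
 [ 0  0  0  1  2  1 -1  2  0  1 -2  4  1  0  0]
 [ 0  0 -3 -1 -5 -2  0 -2 -1  0  0  0  1  0  0]
 [-1 -2  0  2  0  1 -4 -1  1 -3  1 -3  1  0  2]
 [ 0  0  0  1 -1  0  0 -3  1  0  0 -3  3  1 -5]]
313 188 [0.5428 0.0308]
315 200 [0.5446 0.022 ]
317 200 [0.546  0.0221]
319 200 [0.5475 0.0221]
321 199 [0.5489 0.023 ]
323 199 [0.5503 0.0231]
325 199 [0.5517 0.0231]
327 199 [0.5531 0.0232]
329 199 [0.5546 0.0233]
331 201 [0.5561 0.0219]
333 188 [0.5569 0.0316]
```

Call:
drive_tool(
  increments=[
    [255,0,0.07,1.5,0,0,0],
    [255,0,0.07,3,0,0,0],
    [255,0,0.07,3.6,0,0,0],
    [255,0,0.07,3.9,0,0,0],
    [255,0,0.07,4.2,0,0,0],
    [255,0,0.07,4.5,0,0,0],
  ],
)

```text
t: 11.45
tcp_pos: [0.5508, 0.0134, 0.075]
tool_rot: [0.688, 0.726, 0.0, 0.0]
force: [-1.9, 0.6, 8.8]
finger_gap: 0.145
```

Call:
drive_tool(
  increments=[
    [255,0,0,0.25,0,0,0],
    [255,0,0,0.5,0,0,0],
    [255,0,0,0.7,0,0,0],
    [255,0,0,0.7,0,0,0],
  ],
)

```text
t: 11.85
tcp_pos: [0.5503, 0.0141, 0.0681]
tool_rot: [0.688, 0.726, 0.0, -0.001]
force: [-3.2, 3.2, 5.5]
finger_gap: 0.144
```

Call:
drive_tool(
  increments=[
    [255,0.05,-0.05,0.1,0,0,0],
    [255,0.05,-0.05,0.2,0,0,0],
    [255,0.05,-0.05,0.2,0,0,0],
  ],
)

```text
t: 12.15
tcp_pos: [0.5505, 0.0142, 0.0678]
tool_rot: [0.687, 0.726, 0.001, 0.0]
force: [-3.6, 3.2, 15.5]
finger_gap: 0.142
```

Call:
drive_tool(
  increments=[
    [255,0,0,-0.12,0,0,-0.05],
    [255,0,0,-0.12,0,0,-0.1],
    [255,0,0,-0.12,0,0,-0.15],
    [255,0,0,-0.12,0,0,-0.2],
    [255,0,0,-0.12,0,0,-0.2],
  ],
)

```text
t: 12.65
tcp_pos: [0.5498, 0.0145, 0.068]
tool_rot: [0.611, 0.791, 0.0, -0.0]
force: [-2.0, 3.4, 9.5]
finger_gap: 0.145
```

```bash
python3 -c "
from h import *
s=manip.sense();p,r=tool();print(p,np.degrees(r.as_euler('zyx'))[0],s['force'],s['ft_torque'])"
```

```text
[0.54982394 0.01445489 0.06795894] -104.64180065462847 [-1.9765849   3.36188286  9.54591864] [ 0.74055999  0.63982635 -0.09518675]
```

Call:
drive_tool(
  increments=[
    [255,0.07,-0.03,-0.06,0,0,0.1],
    [255,0.07,-0.03,-0.06,0,0,0.2],
    [255,0.07,-0.03,-0.06,0,0,0.25],
    [255,0.07,-0.03,-0.06,0,0,0.3],
    [255,0.07,-0.03,-0.06,0,0,0.35],
    [255,0.07,-0.03,-0.06,0,0,0.35],
  ],
)

```text
t: 13.25
tcp_pos: [0.5504, 0.0143, 0.0682]
tool_rot: [0.74, 0.672, 0.001, 0.001]
force: [-1.0, 1.9, 5.9]
finger_gap: 0.141
```

```bash
python3 -c "
from h import *
s=manip.sense();p,r=tool();print(p,np.degrees(r.as_euler('zyx')),s['force'],s['ft_torque'])"
```

```text
[0.55039928 0.01431718 0.06815135] [-8.45163287e+01  1.08651748e-01  1.79983895e+02] [-1.03160817  1.88807795  5.89733629] [0.35792924 0.17036103 0.02729798]
```

Contact is at 11.5 mm and the spindle is pushing the knob sideways (+y), which closes the flat's clearance. I'll recentre and feel again.

Call:
drive_tool(
  increments=[
    [255,0.1,-0.04,0,0,0,-0.05],
    [255,0.1,-0.04,0,0,0,-0.1],
    [255,0.1,-0.04,0,0,0,-0.15],
    [255,0.1,-0.04,0,0,0,-0.2],
    [255,0.1,-0.04,0,0,0,-0.2],
  ],
)

```text
t: 13.75
tcp_pos: [0.5502, 0.0149, 0.0681]
tool_rot: [0.669, 0.743, 0.0, 0.001]
force: [-1.0, 0.2, 6.2]
finger_gap: 0.14
```

```bash
python3 -c "
from h import *
s=manip.sense();p,r=tool();print(p,np.degrees(r.as_euler('zyx')),s['force'],s['ft_torque'])
im,m=save('wrist','w7')
a=cv2.imread('pics/w6.png').max(2);b=im.max(2)
for g in(a,b):
  print([ (y,int(g[y,312:336].argmax()+312),int(g[y,312:336].max())) for y in range(222,300,5)])
"
```

```text
[0.55021664 0.01494136 0.06809384] [-9.60242533e+01  1.17369570e-01  1.79951855e+02] [-1.03728966  0.18049972  6.16323158] [0.13515567 0.18167792 0.01746669]
[(222, 327, 19), (227, 314, 21), (232, 321, 18), (237, 319, 19), (242, 323, 57), (247, 322, 96), (252, 323, 97), (257, 322, 96), (262, 322, 96), (267, 322, 96), (272, 322, 97), (277, 322, 96), (282, 323, 45), (287, 312, 21), (292, 335, 21), (297, 317, 19)]
[(222, 313, 20), (227, 324, 22), (232, 330, 19), (237, 318, 22), (242, 323, 66), (247, 323, 110), (252, 323, 110), (257, 323, 110), (262, 323, 111), (267, 322, 111), (272, 322, 111), (277, 323, 110), (282, 323, 50), (287, 329, 21), (292, 325, 22), (297, 322, 22)]
```

Call:
drive_tool(
  increments=[
    [255,0.02,-0.04,0,0,0,-0.06],
    [255,0.02,-0.04,0,0,0,-0.12],
    [255,0.02,-0.04,0,0,0,-0.18],
    [255,0.02,-0.04,0,0,0,-0.24],
    [255,0.02,-0.04,0,0,0,-0.3],
    [255,0.02,-0.04,0,0,0,-0.3],
  ],
)

```text
t: 14.4
tcp_pos: [0.5495, 0.0154, 0.0679]
tool_rot: [0.55, 0.835, 0.0, 0.001]
force: [-0.7, 1.3, 5.6]
finger_gap: 0.142
```

```bash
python3 -c "
from h import *
s=manip.sense();p,r=tool();print(p,np.degrees(r.as_euler('zyx')),s['force'],s['ft_torque'])
"
```

```text
[0.54945088 0.01544852 0.06794098] [-1.13198837e+02  7.51850182e-02  1.79981500e+02] [-0.72017784  1.26059056  5.56946386] [ 0.27903178  0.25443117 -0.00172914]
```

Call:
drive_tool(
  increments=[
    [255,0.15,0.03,0,0,0,0],
    [255,0.15,0.03,0,0,0,0.06],
    [255,0.15,0.03,0,0,0,0.12],
    [255,0.15,0.03,0,0,0,0.18],
    [255,0.15,0.03,0,0,0,0.24],
    [255,0.15,0.03,0,0,0,0.3],
    [255,0.15,0.03,0,0,0,0.3],
  ],
)

```text
t: 15.1
tcp_pos: [0.5489, 0.0167, 0.067]
tool_rot: [0.669, 0.743, -0.0, 0.0]
force: [1.0, 0.8, -1.0]
finger_gap: 0.147
```

```bash
python3 -c "
from h import *
s=manip.sense();p,r=tool();print(p,np.degrees(r.as_euler('zyx')),s['force'],s['ft_torque'])
"
```

```text
[0.54887763 0.01671311 0.06703056] [-9.59880029e+01  2.56765764e-02  1.79970042e+02] [ 0.95223972  0.78043535 -0.99102651] [ 0.02317655 -0.12062034 -0.06542908]
```

It dropped below the 11.5 mm stop with no load, so the flats have met. I lower it to the catches.

Call:
drive_tool(
  increments=[
    [255,0,0,0.1,0,0,0],
    [255,0,0,0.2,0,0,0],
    [255,0,0,0.2,0,0,0],
  ],
)

```text
t: 15.4
tcp_pos: [0.5489, 0.0169, 0.0652]
tool_rot: [0.669, 0.743, 0.0, 0.0]
force: [-0.2, -0.7, -1.2]
finger_gap: 0.145
```

```bash
python3 -c "
from h import *
s=manip.sense();p,r=tool();print(p,np.degrees(r.as_euler('zyx')),s['force'],s['ft_torque'])
"
```

```text
[0.54887624 0.01685544 0.06524086] [-9.60327171e+01  2.91513092e-02  1.79987437e+02] [-0.15629189 -0.66422637 -1.15203109] [-0.02769911 -0.13302336  0.01800021]
```

Call:
drive_tool(
  increments=[
    [255,0,0,0.1,0,0,0],
    [255,0,0,0.2,0,0,0],
    [255,0,0,0.3,0,0,0],
    [255,0,0,0.4,0,0,0],
    [255,0,0,0.5,0,0,0],
    [255,0,0,0.5,0,0,0],
  ],
)

```text
t: 16.0
tcp_pos: [0.5489, 0.0169, 0.0602]
tool_rot: [0.669, 0.743, 0.0, 0.0]
force: [0.3, -1.4, -0.2]
finger_gap: 0.143
```

Force is near zero where the catches should resist, which is odd. I'll look.

```bash
python3 - <<'E'
from h import *
im,m=save('wrist','w8'); im2,m2=save('scene','s8')
s=manip.sense(); p,r=tool(); print(p,s['force'],s['ft_torque'])
a=im[150:330,230:420,::-1]; u,v=w2px(m2,[.55,.0135,.08]).astype(int); b=im2[v-35:v+35,u-35:u+35,::-1]
cv2.imwrite('pics/w8c.png',np.hstack([cv2.convertScaleAbs(cv2.resize(a,(422,400),interpolation=2),alpha=2.2),cv2.convertScaleAbs(cv2.resize(b,(370,400),interpolation=2),alpha=2)]))
g=im.max(2)
print([ (y,int(g[y,312:336].argmax()+312),int(g[y,312:336].max())) for y in range(222,300,5)])
E
```

```text
[0.54886151 0.01691753 0.06020612] [ 2.58924554 -0.88388173 -1.07565072] [-0.16909562 -0.31463005  0.01400958]
[(222, 313, 23), (227, 312, 26), (232, 329, 20), (237, 322, 22), (242, 322, 68), (247, 323, 114), (252, 323, 113), (257, 323, 114), (262, 323, 115), (267, 323, 116), (272, 322, 115), (277, 322, 113), (282, 322, 49), (287, 330, 24), (292, 328, 25), (297, 313, 22)]
```

View pics/w8c.png

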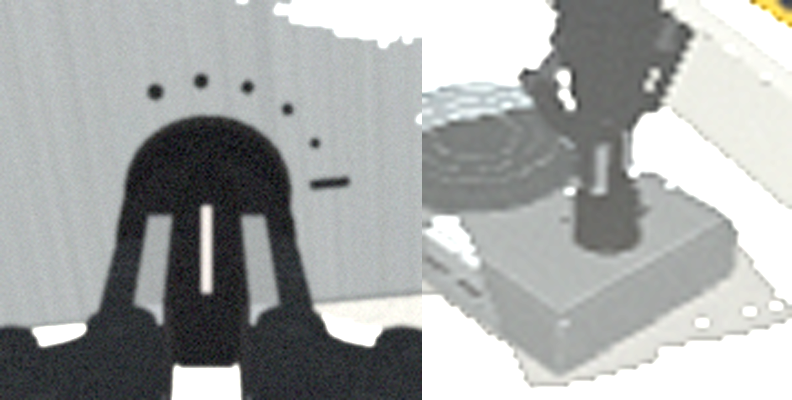

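The knob sits on the spindle, low over the seal, and has not shifted in the grip. I continue down slowly.

Call:
drive_tool(
  increments=[
    [255,0,0,0.1,0,0,0],
    [255,0,0,0.2,0,0,0],
    [255,0,0,0.2,0,0,0],
  ],
)

```text
t: 16.4
tcp_pos: [0.5488, 0.0169, 0.058]
tool_rot: [0.669, 0.743, 0.0, 0.0]
force: [3.2, -1.2, -2.9]
finger_gap: 0.151
```

Call:
drive_tool(
  increments=[
    [255,0,0,0.1,0,0,0],
    [255,0,0,0.2,0,0,0],
    [255,0,0,0.2,0,0,0],
  ],
)

```text
t: 16.7
tcp_pos: [0.5488, 0.0169, 0.0566]
tool_rot: [0.669, 0.743, 0.0, 0.0]
force: [1.0, -0.6, 0.5]
finger_gap: 0.14
```

Call:
drive_tool(
  increments=[
    [255,0,0,0.1,0,0,0],
    [255,0,0,0.15,0,0,0],
    [255,0,0,0.15,0,0,0],
  ],
)

```text
t: 17.0
tcp_pos: [0.5488, 0.0169, 0.056]
tool_rot: [0.669, 0.743, 0.0, 0.0]
force: [0.2, -1.3, 8.1]
finger_gap: 0.143
```

Call:
drive_tool(
  increments=[
    [255,0,0,0.1,0,0,0],
    [255,0,0,0.1,0,0,0],
  ],
)

```text
t: 17.2
tcp_pos: [0.5488, 0.0169, 0.0559]
tool_rot: [0.669, 0.743, 0.0, 0.001]
force: [-1.6, -2.5, 14.6]
finger_gap: 0.144
```

```bash
python3 - <<'E'
from h import *
im,m=save('wrist','w9'); s=manip.sense(); p,r=tool(); print(p,s['force'],s['ft_torque'],s['finger_gap'])
g=im.max(2)
for y in range(238,288,3): print(y,int(g[y,312:336].argmax()+312),int(g[y,312:336].max()))
E
```

```text
[0.54882983 0.01687485 0.0559247 ] [-1.77977295 -1.99831633 13.67329115] [-0.18974338  0.19968778  0.00434675] 0.14489052787131274
238 328 23
241 322 34
244 322 112
247 323 115
250 323 114
253 323 114
256 323 117
259 322 116
262 322 115
265 322 117
268 322 115
271 322 114
274 322 115
277 322 113
280 322 103
283 322 25
286 318 24
```

The knob is home: it stops firmly at z≈0.056 on the seal at 8–14 N, and there was a downward pull (−2.9 N) on the way, which fits the snap. I ease the push and turn clockwise in steps, watching the side forces.

Call:
drive_tool(
  increments=[
    [255,0,0,-0.2,0,0,0],
    [255,0,0,-0.2,0,0,0.08],
    [255,0,0,-0.2,0,0,0.16],
    [255,0,0,-0.2,0,0,0.24],
    [255,0,0,-0.2,0,0,0.32],
    [255,0,0,-0.2,0,0,0.4],
    [255,0,0,-0.2,0,0,0.4],
  ],
)

```text
t: 17.95
tcp_pos: [0.5501, 0.0171, 0.0564]
tool_rot: [0.803, 0.595, 0.001, 0.001]
force: [3.4, 0.7, 2.9]
finger_gap: 0.144
```

```bash
cat > st.py <<'E'
from h import *
s=manip.sense();p,r=tool();print(p.round(4),np.degrees(r.as_euler('zyx')).round(2),s['force'].round(2),'tool f',r.inv().apply(s['force']).round(2),s['ft_torque'].round(3),s['t'])
E
python3 st.py
```

```text
[0.5501 0.0171 0.0564] [ -73.09    0.18 -180.  ] [3.4  0.69 2.9 ] tool f [ 1.65  3.06 -2.89] [ 0.04  -0.624 -0.016] 17.95
```

Call:
drive_tool(
  increments=[
    [255,0.03,0.16,0,0,0,0.09],
    [255,0.05,0.2,0,0,0,0.18],
    [255,0.06,0.24,0,0,0,0.27],
    [255,0.07,0.27,0,0,0,0.36],
    [255,0.08,0.29,0,0,0,0.45],
    [255,0.08,0.31,0,0,0,0.52],
    [255,0.08,0.31,0,0,0,0.52],
  ],
)

```text
t: 18.65
tcp_pos: [0.5514, 0.0165, 0.0564]
tool_rot: [0.929, 0.37, -0.0, 0.0]
force: [0.1, -1.6, 5.4]
finger_gap: 0.147
```

```bash
python3 st.py
```

```text
[0.5514 0.0165 0.0564] [-4.3380e+01 -4.0000e-02  1.7996e+02] [ 0.09 -1.58  5.39] tool f [-1.03  1.21 -5.38] [-0.462 -0.116 -0.011] 18.65
```

Call:
drive_tool(
  increments=[
    [255,0,0.05,0,0,0,0.09],
    [255,0,0.09,0,0,0,0.18],
    [255,0,0.13,0,0,0,0.27],
    [255,0,0.17,0,0,0,0.36],
    [255,0,0.2,0,0,0,0.45],
    [255,-0.02,0.23,0,0,0,0.54],
    [255,-0.02,0.23,0,0,0,0.54],
  ],
)

```text
t: 19.35
tcp_pos: [0.5521, 0.0152, 0.0564]
tool_rot: [0.994, 0.108, -0.001, -0.0]
force: [-0.8, -0.3, 6.8]
finger_gap: 0.144
```

```bash
python3 st.py; python3 - <<'E'
from h import *
im,m=save('wrist','w10'); g=im.max(2)
# line columns
pts=[]
for y in range(245,281,2):
    row=g[y,312:336].astype(float); w=np.clip(row-40,0,None)
    if w.sum()>50: pts.append((312+(w*np.arange(24)).sum()/w.sum(),y))
pts=np.array(pts); z=.0565+.045
W=np.array([px2w(m,u,v,z) for u,v in pts]); d=W[0]-W[-1]; print('line ang',np.degrees(np.arctan2(d[1],d[0])),W[0],W[-1])
# off mark: dark blob near predicted
c=np.array([.5503,.0136]); th=np.radians(12.4); u,v=w2px(m,[*(c+.034*np.array([np.cos(th),np.sin(th)])),.056]); print(u,v)
sub=g[int(v)-22:int(v)+18,int(u)-22:int(u)+22]; 
n,l,st,ce=cv2.connectedComponentsWithStats((sub<45).astype(np.uint8))
for k in range(1,n):
    uu,vv=ce[k]+[int(u)-22,int(v)-22]; o=px2w(m,uu,vv,.056); e=o[:2]-c; print(st[k],(uu,vv),o,np.degrees(np.arctan2(e[1],e[0])),np.linalg.norm(e))
E
```

```text
[0.5521 0.0152 0.0564] [-1.2400e+01 -1.2000e-01 -1.7999e+02] [-0.83 -0.3   6.81] tool f [-0.89  0.11 -6.8 ] [-0.195  0.041 -0.02 ] 19.35
line ang 12.492909973637484 [0.57028967 0.01791043 0.1015    ] [0.55305715 0.01409231 0.1015    ]
322.38642580493035 187.2889283645376
[22 14  4 17 59] (np.float64(323.271186440678), np.float64(186.83050847457628)) [0.58388313 0.02046555 0.056     ] 11.554033452067603 0.034277724637351056
[ 1 26  3  3  8] (np.float64(301.875), np.float64(191.875)) [0.57827462 0.03183143 0.056     ] 33.09282906976062 0.033391080433913166
```

The pointer line is at 12.5° and the off mark at 11.6–12.4°. I make a tiny trim, then open and retreat.

Call:
drive_tool(
  increments=[
    [255,0,0,-0.1,0,0,0.012],
    [255,0,0,-0.1,0,0,0.012],
    [255,0,0,-0.1,0,0,0.012],
    [110,0,0,-0.1,0,0,0.012],
    [110,0,0,-0.1,0,0,0.012],
    [110,0,0,-0.1,0,0,0.012],
    [110,0,0,-0.1,0,0,0.012],
    [110,0,0,-2,0,0,0.012],
    [110,0,0,-5,0,0,0.012],
    [110,0,0,-8,0,0,0.012],
    [110,0,0,-12,0,0,0.012],
    [110,0,0,-12,0,0,0.012],
    [110,0,0,-12,0,0,0.012],
  ],
)

```text
t: 20.7
tcp_pos: [0.5537, 0.0151, 0.1769]
tool_rot: [0.995, 0.102, 0.001, 0.0]
force: [-0.6, 0.0, -0.7]
finger_gap: 0.567
```

```bash
python3 st.py; python3 - <<'E'
from h import *
im,m=save('wrist','w11')
u,v=w2px(m,[.555,.0145,.08]).astype(int); v0=max(0,v-60); print(u-75,v0)
cv2.imwrite('pics/w11c.png',cv2.convertScaleAbs(cv2.resize(im[v0:v0+130,u-75:u+75,::-1],None,fx=4.5,fy=4.5,interpolation=2),alpha=2.2))
E
```

```text
[0.5537 0.0151 0.1769] [-1.1680e+01  1.4000e-01  1.7998e+02] [-0.56  0.04 -0.67] tool f [-0.54 -0.15  0.67] [0.007 0.012 0.039] 20.7
246 129
```

View pics/w11c.png

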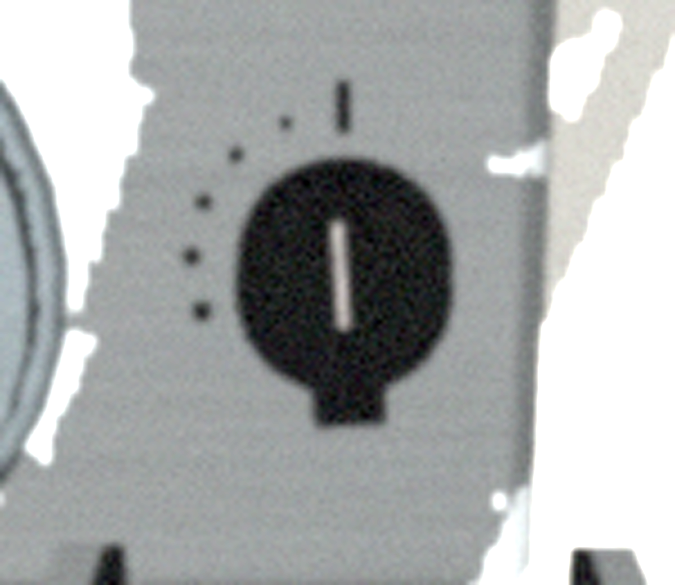

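The knob sits seated, but its line, (343,330)→(337,222), leans a few degrees anticlockwise of the off dash at (343,107). I'll quantify that.

```bash
python3 - <<'E'
from h import *
m=dict(np.load('pics/w11.npz')); g=cv2.imread('pics/w11.png').max(2).astype(float)
f=lambda x,y:((x+.5)/4.5-.5+246,(y+.5)/4.5-.5+129)
P=[]
for y in range(180,202):
    row=g[y,312:332]; w=np.clip(row-35,0,None); P.append((312+(w*np.arange(20)).sum()/w.sum(),y))
for zt in (.1015,.105):
    W=np.array([px2w(m,u,v,zt)[:2] for u,v in P]); k=np.polyfit(W[:,0],W[:,1],1); print('line',np.degrees(np.arctan(k[0])))
    L=[px2w(m,*f(*q),zt)[:2] for q in((337,222),(343,330),(316,424),(384,424))]; r=(L[2]+L[3])/2
    d=L[0]-r; print('rear->tip ang',np.degrees(np.arctan2(d[1],d[0])),'len',np.linalg.norm(d),'barw',np.linalg.norm(L[2]-L[3])); c=r+.02*d/np.linalg.norm(d); print('centre',c)
    o1,o2=px2w(m,*f(343,82),.056)[:2],px2w(m,*f(344,132),.056)[:2]; o=(o1+o2)/2-c
    print('off ang',np.degrees(np.arctan2(o[1],o[0])),np.linalg.norm(o),'dash dir',np.degrees(np.arctan2(*(o1-o2)[::-1])))
E
```

```text
line 15.170502380977354
rear->tip ang 15.190922374864142 len 0.039518831896683586 barw 0.012879920413956076
centre [0.55221932 0.01386347]
off ang 11.773425323709066 0.03227796574161723 dash dir 12.842365293587427
line 15.170502380977073
rear->tip ang 15.190922374864158 len 0.03896277528797544 barw 0.012698691249983352
centre [0.55365229 0.01417584]
off ang 11.748495104642839 0.03081140330292767 dash dir 12.842365293587427
```

The pointer is about 3° short of off; it moved when the jaws opened. I regrasp and trim.

Call:
drive_tool(
  increments=[
    [110,0,0,4,0,0,-0.061],
    [110,0,0,8,0,0,-0.061],
    [110,0,0,10.5,0,0,-0.061],
    [110,0,0,11.5,0,0,-0.061],
    [110,0,0,11.9,0,0,-0.061],
    [110,0,0,11.9,0,0,-0.061],
    [255,0,0,11.9,0,0,-0.061],
    [255,0,0,11.9,0,0,-0.061],
    [255,0,0,11.9,0,0,-0.061],
    [255,0,0,11.9,0,0,-0.061],
    [255,0,0,11.9,0,0,-0.061],
    [255,0,0,11.9,0,0,-0.061],
  ],
  force=40,
)

```text
t: 21.95
tcp_pos: [0.554, 0.0153, 0.058]
tool_rot: [0.991, 0.132, 0.001, 0.0]
force: [0.1, 2.1, 6.0]
finger_gap: 0.147
```

```bash
python3 st.py; cat > ln.py <<'E'
from h import *
im,m=save('wrist',__import__('sys').argv[1]); g=im.max(2).astype(float)
def line():
    # bright thin line inside dark knob near predicted axis
    P=[]
    a=w2px(m,[.5545,.0145,.1015]);b=w2px(m,[.568,.018,.1015])
    for t in np.linspace(0,1,20):
        u,v=a+(b-a)*t; v=int(round(v)); u=int(u); row=g[v,u-7:u+8]; w=np.clip(row-45,0,None)
        if w.sum()>30: P.append((u-7+(w*np.arange(15)).sum()/w.sum(),v))
    W=np.array([px2w(m,u,v,.1015)[:2] for u,v in P]); k=np.polyfit(W[:,0],W[:,1],1); return np.degrees(np.arctan(k[0])),len(P)
print('line',line())
E
python3 ln.py w12
```

```text
[0.554  0.0153 0.058 ] [-1.517e+01  1.200e-01 -1.800e+02] [0.08 2.09 5.98] tool f [ 0.64 -1.99 -5.98] [0.266 0.093 0.01 ] 21.95
line (np.float64(15.729613519825834), 20)
```

Call:
drive_tool(
  increments=[
    [255,0,-0.03,0,0,0,0.03],
    [255,0,-0.03,0,0,0,0.06],
    [255,0,-0.03,0,0,0,0.09],
    [255,0,-0.03,-0.05,0,0,0.105],
    [255,0,-0.03,-0.05,0,0,0.105],
    [255,0,-0.03,-0.05,0,0,0.105],
  ],
)

```text
t: 22.6
tcp_pos: [0.5541, 0.015, 0.058]
tool_rot: [0.997, 0.08, 0.001, 0.0]
force: [1.3, 0.4, 5.6]
finger_gap: 0.146
```

```bash
python3 st.py; python3 ln.py w13
```

```text
[0.5541 0.015  0.058 ] [-9.1900e+00  1.3000e-01  1.7996e+02] [1.27 0.39 5.6 ] tool f [ 1.33 -0.18 -5.6 ] [-0.187 -0.113  0.063] 22.6
line (np.float64(9.606806554491294), 20)
```

Call:
drive_tool(
  increments=[
    [110,0,0,0,0,0,0],
    [110,0,0,0,0,0,0],
    [110,0,0,0,0,0,0],
    [110,0,0,0,0,0,0],
    [110,0,0,-2,0,0,0],
    [110,0,0,-5,0,0,0],
    [110,0,0,-9,0,0,0],
    [110,0,0,-12,0,0,0],
    [110,0,0,-12,0,0,0],
    [110,0,0,-12,0,0,0],
  ],
)

```text
t: 23.65
tcp_pos: [0.5531, 0.0154, 0.1777]
tool_rot: [0.997, 0.08, 0.0, 0.0]
force: [-1.2, -1.3, 0.6]
finger_gap: 0.57
```

```bash
python3 st.py; python3 ln.py w14; python3 - <<'E'
from h import *
im=cv2.imread('pics/w14.png'); m=dict(np.load('pics/w14.npz')); g=im.max(2)
u,v=w2px(m,[.5843,.0205,.056]); u0,v0=int(u)-14,int(v)-14; n,l,st,ce=cv2.connectedComponentsWithStats((g[v0:v0+28,u0:u0+28]<60).astype(np.uint8))
for k in range(1,n):
    o=px2w(m,*(ce[k]+[u0,v0]),.056); print('blob',st[k],o)
    for c in([.5503,.0136],[.5522,.0139],[.5503,.0133]): e=o[:2]-c; print(c,np.degrees(np.arctan2(e[1],e[0])))
E
```

```text
[0.5531 0.0154 0.1777] [-9.1600e+00  5.0000e-02  1.7999e+02] [-1.24 -1.33  0.59] tool f [-1.43  1.11 -0.59] [-0.005 -0.027  0.053] 23.65
line (np.float64(11.847274416005467), 20)
blob [12  9  5 12 44] [0.58386915 0.02053221 0.056     ]
[0.5503, 0.0136] 11.667882002268993
[0.5522, 0.0139] 11.82805310432942
[0.5503, 0.0133] 12.158099344665288
blob [ 0 18  3  3  8] [0.57784283 0.03185198 0.056     ]
[0.5503, 0.0136] 33.53149152661209
[0.5522, 0.0139] 34.99501753257709
[0.5503, 0.0133] 33.96296230698399
blob [ 6 26 20  2 34] [0.57271984 0.01729868 0.056     ]
[0.5503, 0.0136] 9.367905383434724
[0.5522, 0.0139] 9.404460676339953
[0.5503, 0.0133] 10.112624968912698
```

```bash
python3 -c "
from station import manip
print(manip.sign_off(), manip.sense()['t'])"
```

```text
the job is handed in; nothing more can be done
the job is handed in; nothing more can be done
```

The black knob is back on the spindle, down on its seal, and turned clockwise by about 84° to the off mark. I released it and lifted the gripper 12 cm clear before handing in, at about 24 s.

**Last checks**
- **Pointer:** it stands at 11.8°. The off mark measures 11.7–12.2°, with about 1° of uncertainty.
- **Seating:** the knob slid past the 11.5 mm stop with no load. It then stopped firmly at seal height, and I pressed it there with about 8–14 N. The largest push I saw was 15.5 N, while feeling for the flat.
- **After release:** nothing was touching the knob.
- **Seating after the trim:** I did not check the height separately after the last small turn. The regrasp height still matched a seated knob.

**What failed or disagreed**
- **First grasp:** it closed above the knob without touching it. Both cameras showed the shut fingertips about 31 mm short of the stated TCP, so I grasped that much lower.
- **Finding the flat:** the first sweeps found nothing because a sideways load was blocking the flat. It went in once I shifted the knob toward its pointer side.
- **Catches:** I never read the 8–15 N they should give. I saw only a brief downward pull of about 3 N near the end, so the snap is inferred from that and the firm stop.
- **First release:** the pointer moved about 3° anticlockwise as the jaws opened. I regrasped, turned slightly past the mark and released again, which gave the final reading.

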